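# Refit the dosing pump's relay and hold its jog paddle down

## Task

The detergent dosing pump on the worktop has been serviced and its relay is still out: take the wide relay from the parts tray, plug it upright and fully home into the keyed socket on top of the pump and let go of it. Then, for the dry run, press the pump's spring-loaded jog paddle down to its stop with the fingers, without straining its hinge, and finish while still holding it down: the pump runs only as long as the paddle is held. Leave the slim relay, the detergent jug and the dish soap where they stand.

Things in the scene. Friction and masses are not known exactly. Their poses are not given: they have to be found in the camera images.
- dosing_pump: Grey dosing pump, a box fixed on the worktop, 130 (x) x 190 (y) x 85 mm high: round pump head on its front (-x) face, black relay socket on the left (+y) half of its top, steel jog paddle on the right half. Origin: centre of its underside, z up. The socket block is 46 x 52 mm and 18 mm high, with lower screw terminals (12 mm high) before and behind it. Turned up to 0.15 rad.
- socket_mouth (a point): Centre of the mouth of the relay socket, on the socket's top face, at (0, +48, 103) mm in the pump's frame; axes as the pump. The well is 24.4 (x) x 30.4 (y) mm and 15 mm deep, with a key slot 10.4 mm wide and 5.2 mm deep in its -x wall (the side of the pump head). The paddle's centre line lies 98 mm to its right (-y).
- wide_relay: The relay to fit, 30 x 36 x 61 mm, 60 to 130 g, in the tray, key roughly towards the robot. From below: black plug 22 (x) x 28 (y) x 13 mm (lowest 3 mm tapered) with a key rib 8 wide, 4 mm out on its -x side; flange 30 x 36 x 8; clear cap 28 x 34 x 40 mm, to grip across its 28 (x). Origin: centre of the underside. Home: flange on the socket's top, origin 13 mm below its mouth, axes as the pump.
- slim_relay: Another relay, not to be moved: the same look but slim, 16 (x) x 36 (y) x 51 mm, without a key. Origin: centre of its underside. It stands in the parts tray too, 60 to 80 mm (centre to centre) left or right of the wide relay.
- parts_tray: Open steel parts tray, fixed, 110 (x) x 150 (y) x 20 mm high, floor 3 mm above the worktop. Origin: centre of its underside. It stands beside the pump, on either side of it. Keep the wrist clear of the room's shelf over the back of the worktop: front edge at x = 0.59 m, underside at z = 0.51 m; straight moves at TCP heights below 0.22 m stay in front of it.
- jog_paddle (a joint): Angle of the jog paddle: 0 at rest, when its free end (towards the robot) stands up by 0.32 rad; 0.32 rad at its stop, when it lies level. A spring pushes it up: about 5 N on the pad to start it, about 10 N at the stop. More than 60 N strains the hinge.
- paddle_pad (a point): Middle of the ribbed rubber pad (38 x 38 mm) on top of the paddle's free end. It moves with the paddle: at (-16, -50, 131) mm in the pump's frame at rest, (-21, -50, 110) at the stop. The paddle is a steel plate 44 mm wide (y) and 90 mm long, hinged at its far end at (+46, -50, 105), axis along the pump's y; the pad is 67 mm from the hinge.
- detergent: White detergent jug, 114 x 175 x 310 mm, behind the work, a bystander. Origin: centre of its underside.
- soap: Dish soap bottle, 49 x 81 x 226 mm, behind the work, a bystander. Origin: centre of its underside.
Things that resemble listed ones, but are neither listed nor needed, are in the scene too. What is shaped like the wide_relay but orange, pink or purple is not meant.

How it is judged:
On the way, in this order (a step that is already met when the one before it is completed fails the run):
1. the wide relay stands fully home in the socket, released, with the paddle still at rest (z of wide_relay in the frame of socket_mouth below -0.0105 m and horizontal distance between wide_relay and socket_mouth below 0.003 m and angle between wide_relay's own z axis and vertical below 0.07 rad and contact force between the fingers and wide_relay below 0.2 N and value of joint jog_paddle below 0.05 rad), for 0.3 s.
2. the fingers hold the paddle down at its stop for a second (value of joint jog_paddle above 0.28 rad and contact force between the fingers and jog_paddle above 4 N), for 1 s.
At the end, for the whole second after the job is handed in: The wide relay is in the socket, its flange within 2.5 mm of the socket's top, within 3 mm of its centre and upright within 4 degrees, not touched by the fingers; the fingers still hold the paddle down, at 0.28 rad or more of its 0.32 rad, pressing with 4 N or more (all of step 2 and z of wide_relay in the frame of socket_mouth below -0.0105 m and horizontal distance between wide_relay and socket_mouth below 0.003 m and angle between wide_relay's own z axis and vertical below 0.07 rad and contact force between the fingers and wide_relay below 0.2 N); the arm keeps its last pose, push and grip.
It fails at once if the slim relay was moved or knocked over (distance of slim_relay from where it was at the start of the episode above 0.02 m or angle between slim_relay's own z axis and vertical above 0.5 rad).
It fails at once if the detergent jug or the soap was pushed about (distance of any of detergent, soap from where it was at the start of the episode above 0.03 m).
It fails at once if the paddle's hinge was strained (contact force between anything else and jog_paddle above 60 N).
It also fails if it takes over 51 s, if anything falls off the work surface, if the arm or the gripper's body presses on something with over 40 N, if the wrist force passes 120 N, or if a joint passes its speed limit or range.

## Robot

A 6-joint arm with a two-finger parallel gripper is mounted at the origin on a cart in front of the work surface, level with it; the furniture and walls round the work are solid. World frame = base frame: x ahead of the robot, y to its left, z up, the work surface at z = 0. Lengths are in m, angles in rad, forces in N, time in s.
With the tool pointing down it reaches from about 0.375 to 0.975 m from the base axis. Payload 3.8 kg.
Tool frame: the origin (TCP) lies between the finger pads, 19 mm behind the fingertips; this is the grasp point; z points along the fingers, y is the line along which they close (so a half turn about z gives the same grasp; the last joint's range is limited). The gripper opens to 85 mm and grips with 20 to 120 N. Pads are 22 mm wide; open, the fingers measure 114 mm over their backs; the gripper's body (76 mm by 85 mm) begins 54 mm behind the grasp point. The pads swing forward as they close: fully open they stand 13 mm farther back than shut.
Start: joints at [-1.177, 0.264, 1.604, -0, 1.274, -0.037], TCP at [0.282, -0.613, 0.25] pointing down, gripper open.
Joint ranges: [-2.63, 2.63], [-0.94, 2.18], [0.31, 2.57], [-1.31, 4.45], [0, 2.66], [-2.55, 2.55]. Speed limits (rad/s): [2.57, 2.57, 3.14, 3.14, 3.14, 3.14].

## Interface

Orientations are given as a 3x3 rotation matrix whose columns are the frame's x, y, z axes.
In Python, from rig import ctrl gives the robot as it stands.
- The arm moves only by the tool play_rows, never from a script. Its arguments are lists of equal length, an entry for each row: "grip": the closure, from -1 (fully open) to 1 (shut); "offset": the shift along the tool's x, y, z in cm, a list of three; "turn": the turn about the tool's z in degrees. In form: {"grip": [grip, ...], "offset": [[dx, dy, dz], ...], "turn": [turn, ...]}. A call has 1 to 12 rows; each row is the pose to reach, as a shift and turn from the pose commanded when the call began, along the tool's axes at that moment; what a row does not reach only later rows make up. A row lasts 1/10 s, in which the tool goes at most 50 mm and 8.59 degrees, less where a joint would pass 70% of its speed; a pose out of reach is approached as far as the arm can. A call with a gripper value outside its range is refused whole. The fingers move at their own pace and stop on an object; "squeeze" is the grip in N (left out, the last holds). Time passes only in rows, so rows that repeat a pose let the fingers close. It gives the time, the measured TCP pose, the force, the opening and the grip force at its end, in the units of the state.
- ctrl.get_obs(): the state, without advancing time (a new reading comes with each control period).
- ctrl.get_image(name): name is "side" or "top"; returns the picture (384x512x3 uint8, red, green, blue); there is no depth.
- ctrl.camera_info(name): a dict with "fovy" (degrees; the focal length in pixels is half the picture's height over the tangent of half this angle, whatever the lens; pixels are square), "cx", "cy" (the principal point, pixels), "k1" (the pictures are not rectified: a ray, as slopes to the right and down, at radius r is drawn at 1 + k1 r^2 times it, then the intrinsics apply), "rvec" (rotation vector, rad) and "tvec" (3), from world to camera coordinates, as OpenCV has them. Camera axes: x right, y down, z forward; pixel columns grow to the right and rows downward; lengths in m; the calibration is good to about 2 mm. A picture is of the moment at which its call begins. camera_info takes no time and is no camera call.
- ctrl.sign_off(): hands the job in; it is judged then, once.
The state is a dict: "t": time; "joint_positions": joint angles; "dq": joint speeds; "tau": joint torques, N m; "tcp_pos": TCP position; "orientation": TCP orientation; "contact_force": force on the tool from outside, world axes, zero at the start; "wrist_torque": the same for the moment, N m; "opening": opening from 0.0 (shut) to 1.0 (fully open); "grasp_force": force on a finger pad.
Only numpy, scipy, OpenCV 4.12 (cv2) and the standard library are available. Lean on these libraries where they do the work, as an engineer would, in place of code of your own. Each camera call takes 0.05 s, during which the arm holds its last target. There are 200 camera calls.

## Working session

There is one attempt and no reset: what is moved stays moved. The work goes in short steps, Python scripts to look and compute and a tool call to move; the robot and the scene stay as the last step left them, time stands still between calls to the robot, and variables do not carry over. Pictures are saved under pics/ and viewed, at most 10 in all, crops included, and the job is handed in when it is done.

Besides the shell and the picture viewer there is one more tool, called after "Emit:" as name([rows], argument=value, ...), one row to a line, values as JSON. play_rows: Moves the arm, as the interface text tells. Its arguments: {"type":"object","properties":{"grip":{"type":"array"},"offset":{"type":"array"},"turn":{"type":"array"},"squeeze":{"type":"number"}},"required":["grip","offset","turn"]}

```bash
mkdir -p pics; ls; python3 - <<'E'
from rig import ctrl
import cv2
for n in("side","top"):
    print(n,ctrl.camera_info(n)); cv2.imwrite(f"pics/{n}0.png",ctrl.get_image(n)[:,:,::-1])
o=ctrl.get_obs();print(o)
E
```

```text
pics
side {'fovy': 52.29082062476115, 'cx': 258.3251150733325, 'cy': 195.1006916157375, 'k1': -0.009385310426043214, 'rvec': array([ 1.27980401, -2.50736971,  0.71153845]), 'tvec': array([0.35656679, 0.39657046, 0.87288081])}
top {'fovy': 57.49696559905533, 'cx': 250.8354910837382, 'cy': 188.98480844412762, 'k1': -0.06377271825220897, 'rvec': array([ 2.1565161 , -2.15163529,  0.12483404]), 'tvec': array([0.03019559, 0.55776831, 0.92190071])}
{'t': 0.1, 'joint_positions': array([-1.17691323e+00,  2.64706466e-01,  1.60521801e+00,  7.99494445e-06,
        1.27370187e+00, -3.68989122e-02]), 'dq': array([-0.0003891 , -0.0017257 , -0.00360488, -0.00066024,  0.00195407,
        0.0006649 ]), 'tau': array([-6.59807756e-05, -5.16706860e+01, -3.68590164e+01, -1.03598973e-04,
        6.33560034e-03, -3.56032601e-06]), 'tcp_pos': array([ 0.28163374, -0.61276552,  0.24877766]), 'orientation': array([[ 9.08640488e-01,  4.17578573e-01, -7.73425826e-04],
       [ 4.17579281e-01, -9.08638545e-01,  1.88089945e-03],
       [ 8.26587934e-05, -2.03202800e-03, -9.99997932e-01]]), 'contact_force': array([-0.49589125,  0.35172172,  0.20812221]), 'wrist_torque': array([-0.00904882, -0.05314646,  0.01695615]), 'grasp_force': 0.0, 'opening': 0.9976903269607842}
```

View pics/side0.png

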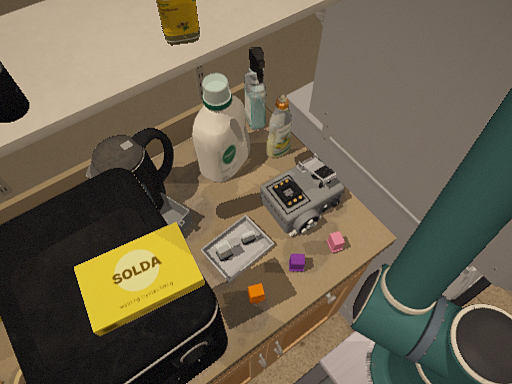

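View pics/top0.png

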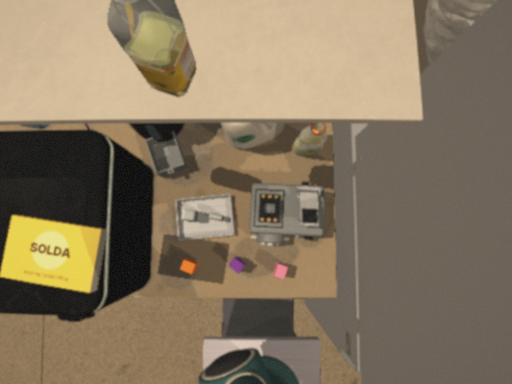

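The side view shows the pump at about (300,195), the tray at (238,247) with two relays in it, and orange, purple and pink decoy blocks in front. In the top view the tray is at (205,217) and the pump at (287,212). Next, an enlarged crop of the tray and pump.

```bash
python3 - <<'E'
import cv2,numpy as np
s=cv2.imread("pics/side0.png")[140:290,190:350]; t=cv2.imread("pics/top0.png")[175:250,170:330]
s=cv2.resize(s,None,fx=3.5,fy=3.5,interpolation=2)
cv2.imwrite("pics/s_crop.png",cv2.resize(cv2.imread("pics/side0.png")[140:290,190:350],None,fx=4,fy=4,interpolation=2)[:600])
cv2.imwrite("pics/t_crop.png",cv2.resize(t,None,fx=5,fy=5,interpolation=2))
E
```

```text
(no output)
```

View pics/s_crop.png

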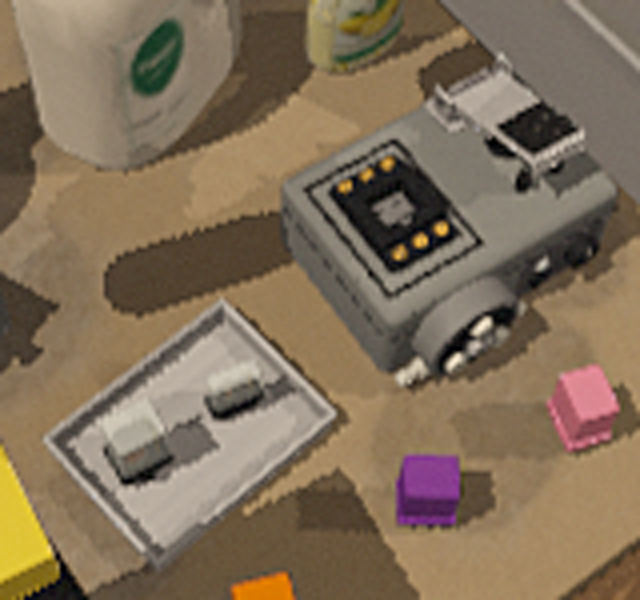

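View pics/t_crop.png

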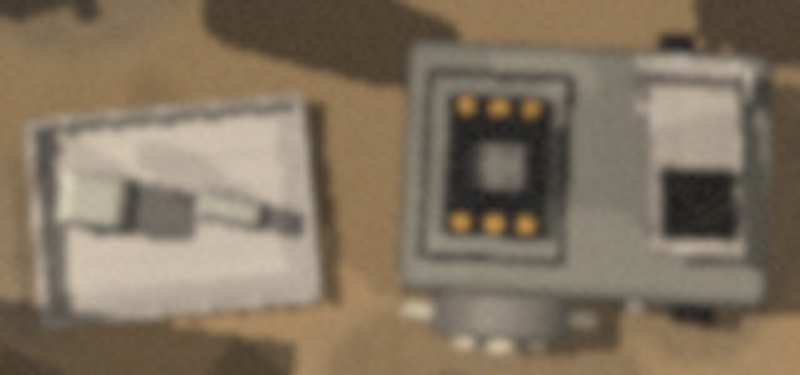

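Candidates: two pale-capped relays in the tray, left at side (224,248) / top (188,215), right at side (248,237) / top (216,216). The left one has the wide cap, so it is the wide relay. The right one is narrow and is the slim relay. The orange, purple and pink blocks are outside the tray and excluded by colour.

```bash
cat > h.py <<'E'
import cv2,numpy as np
from rig import ctrl
def cam(n):
    c=ctrl.camera_info(n); f=192/np.tan(np.radians(c["fovy"]/2))
    K=np.array([[f,0,c["cx"]],[0,f,c["cy"]],[0,0,1]]); D=np.array([c["k1"],0,0,0])
    return K,D,np.array(c["rvec"]),np.array(c["tvec"])
C={n:cam(n) for n in("side","top")}
def ray(n,p):
    K,D,r,t=C[n]; R=cv2.Rodrigues(r)[0]
    q=cv2.undistortPoints(np.array(p,float).reshape(-1,1,2),K,D)[:,0]
    return -R.T@t, np.c_[q,np.ones(len(q))]@R
def plane(n,p,z):
    o,d=ray(n,p); return o+d*((z-o[2])/d[:,2])[:,None]
def proj(n,P):
    K,D,r,t=C[n]; return cv2.projectPoints(np.array(P,float).reshape(-1,1,3),r,t,K,D)[0][:,0]
def tri(ps,pt):
    a,u=ray("side",ps); b,v=ray("top",pt); out=[]
    for i in range(len(u)):
        s=np.linalg.lstsq(np.c_[u[i],-v[i]],b-a,rcond=None)[0]
        p,q=a+s[0]*u[i],b+s[1]*v[i]; out.append(np.r_[(p+q)/2,1e3*np.linalg.norm(p-q)])
    return np.array(out)
def blobs(m,lo,hi,w=None):
    n,l,s,c=cv2.connectedComponentsWithStats(m.astype(np.uint8))
    return [(s[i,4],*c[i].round(2)) for i in range(1,n) if lo<=s[i,4]<=hi]
E
python3 - <<'E'
from h import *
np.set_printoptions(precision=4,suppress=True)
for n,(x0,y0,x1,y1) in {"side":(190,140,350,290),"top":(170,175,330,250)}.items():
    im=cv2.imread(f"pics/{n}0.png").astype(int); m0=np.zeros(im.shape[:2],bool); m0[y0:y1,x0:x1]=1
    b,g,r=im[:,:,0],im[:,:,1],im[:,:,2]
    print(n,"cam",ray(n,[[0,0]])[0])
    print("gold",[x for x in blobs(m0&(r-b>70)&(r>150),3,80)])
    print("dark",[x for x in blobs(m0&(im.max(2)<60),40,2000)])
    m=m0&(g-r>=3)&(g>130)
    print("cap",[x for x in blobs(m,15,900)])
    cv2.imwrite(f"pics/m{n}.png",m*255)
    R=(210,235,240,265) if n=="side" else (180,207,232,224)
    c=im[int(R[1]):R[3],R[0]:R[2]]; 
    if n=="top": print("\n".join(" ".join(f"{g-r:3d}/{g:3d}" for b,g,r in row[:20]) for row in c))
    else: print("\n".join(" ".join(f"{g-r:3d}/{g:3d}" for b,g,r in row[:26]) for row in c))
E
```

```text
side cam [0.1211 0.364  0.9482]
gold [(np.int32(3), np.float64(305.33), np.float64(147.67)), (np.int32(4), np.float64(286.5), np.float64(180.5)), (np.int32(4), np.float64(281.5), np.float64(183.0)), (np.int32(6), np.float64(276.0), np.float64(186.17)), (np.int32(7), np.float64(300.0), np.float64(196.71)), (np.int32(8), np.float64(294.88), np.float64(199.88)), (np.int32(5), np.float64(289.4), np.float64(202.8)), (np.int32(5), np.float64(273.8), np.float64(239.0)), (np.int32(22), np.float64(329.82), np.float64(246.09)), (np.int32(3), np.float64(273.0), np.float64(249.33)), (np.int32(3), np.float64(266.0), np.float64(255.67)), (np.int32(7), np.float64(259.14), np.float64(261.71)), (np.int32(3), np.float64(255.33), np.float64(264.0)), (np.int32(3), np.float64(252.0), np.float64(266.67)), (np.int32(3), np.float64(339.67), np.float64(274.33)), (np.int32(3), np.float64(290.33), np.float64(280.0)), (np.int32(4), np.float64(333.0), np.float64(283.75))]
dark [(np.int32(126), np.float64(323.89), np.float64(171.5)), (np.int32(417), np.float64(288.63), np.float64(192.57)), (np.int32(143), np.floa
[... 8960 characters left out ...]
-8/133  -7/122  -5/117  -4/118  -5/121  -3/118  -5/105  -2/ 89  -1/ 82  -6/ 83  -6/ 95  -7/105  -7/103
 -6/ 99  -7/108  -6/125 -12/150 -14/174 -13/174 -14/168 -10/158 -11/140  -7/123  -8/116  -5/123  -8/124  -8/119  -6/112  -8/108  -8/111  -9/122 -10/120  -7/116
 -6/100  -7/106 -10/120 -12/154 -12/182 -14/187 -14/186 -13/180 -13/170 -11/157 -11/156 -11/159 -11/162 -11/158 -10/156 -10/159 -10/158 -10/159 -11/156  -8/145
 -8/101  -7/107  -7/124 -11/156 -13/182 -13/192 -14/192 -14/189 -15/187 -14/185 -13/183 -14/183 -15/186 -15/186 -14/184 -13/182 -13/184 -13/184 -13/179 -12/173[ WARN:0@0.217] global loadsave.cpp:1063 imwrite_ Unsupported depth image for selected encoder is fallbacked to CV_8U.
```

```bash
python3 - <<'E' 2>/dev/null
from h import *
np.set_printoptions(precision=4,suppress=True)
im={n:cv2.imread(f"pics/{n}0.png").astype(float) for n in("side","top")}
def ref(n,p,k=2):
    w=np.clip(im[n][:,:,2]-im[n][:,:,0]-20,0,None); x,y=p
    for _ in range(4):
        X,Y=np.meshgrid(np.arange(round(x)-k,round(x)+k+1),np.arange(round(y)-k,round(y)+k+1)); q=w[Y,X]; x,y=(q*X).sum()/q.sum(),(q*Y).sum()/q.sum()
    return x,y
# order: +x row left->right (+y first), -x row
S=[ref("side",p) for p in[(276,186),(281.5,183),(286.5,180.5),(289.4,202.8),(294.9,199.9),(300,196.7)]]
T=[ref("top",p) for p in[(262.7,195.5),(269.5,196.2),(276.5,196.2),(261.6,218.8),(268,219.5),(274.5,219.5)]]
P=tri(S,T);print(np.array(T));print(P,P.mean(0))
a=(P[:3]-P[3:]).sum(0);b=(P[[0,3]]-P[[2,5]]).sum(0)
print("yaw",np.arctan2(a[1],a[0]),np.arctan2(-b[0],b[1]))
for n,p in(("side",np.array(S)),("top",np.array(T))):
    q=plane(n,p,.097);print(n,"plane .097",q.mean(0))
pad=tri([(323.89,171.5)],[(309.29,215.53)]);print("pad",pad)
for n,p in(("side",[(323.89,171.5)]),("top",[(309.29,215.53)])): print(plane(n,p,.131))
d=P.mean(0)-pad[0];print("yaw pad",np.arctan2(d[1],d[0])-np.arctan2(98,16))
c=plane("top",[(187.6,213.8),(181.2,213.8),(194,213.8),(187.6,208.8),(187.6,218.9)],.064);print("relay",c)
ctr=c[0]
for yaw in(0,-.1):
    R=np.array([[np.cos(yaw),-np.sin(yaw)],[np.sin(yaw),np.cos(yaw)]])
    for z in(.064,.024):
        Q=np.c_[ctr[:2]+np.array([[14,17],[14,-17],[-14,-17],[-14,17]])*1e-3@R.T,[z]*4]
        print(yaw,z,"side",proj("side",Q).round(1).tolist(),"top",proj("top",Q).round(1).tolist())
# colour masks for relays
for n,(x0,y0,x1,y1) in {"side":(212,236,236,264),"top":(180,205,202,224)}.items():
    A=im[n]; m=((A[:,:,1]-A[:,:,2])>=-9.)&(A[:,:,1]>140); mm=np.zeros_like(m); mm[y0:y1,x0:x1]=m[y0:y1,x0:x1]
    cs=cv2.findContours(mm.astype(np.uint8),0,2)[0]; k=max(cs,key=cv2.contourArea); print(n,cv2.minAreaRect(k),cv2.boundingRect(k))
E
```

```text
[[262.8383 195.6467]
 [269.5075 196.0218]
 [275.8107 196.2867]
 [261.7341 218.9209]
 [268.2157 219.2387]
 [274.7646 219.6333]]
[[ 0.5322 -0.0002  0.0982  1.7485]
 [ 0.5312 -0.0172  0.0981  1.7599]
 [ 0.5304 -0.0334  0.0981  2.2233]
 [ 0.4728  0.0024  0.0978  2.4699]
 [ 0.4721 -0.0139  0.0979  2.3497]
 [ 0.4712 -0.0304  0.0977  2.1362]] [ 0.5017 -0.0154  0.098   2.1146]
yaw -0.049755496758971826 -0.05070645186096698
side plane .097 [ 0.5013 -0.0166  0.097 ]
top plane .097 [ 0.5025 -0.0148  0.097 ]
pad [[ 0.4801 -0.1125  0.1308  2.0438]]
[[ 0.4793 -0.1131  0.131 ]]
[[ 0.4809 -0.1118  0.131 ]]
yaw pad -0.0563344719308001
relay [[0.4879 0.1977 0.064 ]
 [0.4878 0.2146 0.064 ]
 [0.4879 0.1807 0.064 ]
 [0.501  0.198  0.064 ]
 [0.4745 0.1974 0.064 ]]
0 0.064 side [[212.8, 245.0], [224.3, 237.7], [230.7, 246.1], [219.0, 253.6]] top [[181.3, 208.5], [194.1, 208.5], [193.9, 219.2], [181.1, 219.1]]
0 0.024 side [[214.2, 251.5], [225.4, 244.3], [231.5, 252.5], [220.2, 259.9]] top [[184.3, 209.5], [196.6, 209.5], [196.4, 219.7], [184.0, 219.6]]
-0.1 0.064 side [[212.9, 244.2], [225.2, 237.9], [230.5, 246.9], [218.2, 253.4]] top [[181.9, 207.9], [194.6, 209.2], [193.3, 219.8], [180.6, 218.4]]
-0.1 0.024 side [[214.3, 250.7], [226.2, 244.6], [231.3, 253.3], [219.4, 259.7]] top [[184.8, 208.9], [197.0, 210.1], [195.8, 220.3], [183.6, 219.0]]
side ((222.3000030517578, 246.10000610351562), (10.28591251373291, 14.758047103881836), 63.43495178222656) (215, 239, 16, 15)
top ((187.08529663085938, 214.8911590576172), (13.038405418395996, 10.814207077026367), 4.39870548248291) (181, 209, 14, 12)
```

```bash
python3 - <<'E' 2>/dev/null
from h import *
np.set_printoptions(precision=3,suppress=True)
print("edge z0",plane("top",[(335,130),(335,295),(352,125),(358,370),(300,300)],0), plane("side",[(300,108),(395,240),(345,170),(400,235)],0))
P=[(x,y,z) for y in(-.2,-.6) for x in(0,.25,.5,.75) for z in(-.8,0,.3,.6)]+[(.282,-.613,.25)]
for p,s,t in zip(P,proj("side",P),proj("top",P)): print(p,s.round(),t.round())
E
```

```text
edge z0 [[ 0.735 -0.212  0.   ]
 [ 0.269 -0.201  0.   ]
 [ 0.75  -0.263  0.   ]
 [ 0.067 -0.261  0.   ]
 [ 0.255 -0.104  0.   ]] [[ 0.775 -0.294  0.   ]
 [ 0.257 -0.197  0.   ]
 [ 0.504 -0.244  0.   ]
 [ 0.26  -0.219  0.   ]]
(0, -0.2, -0.8) [381. 367.] [299. 322.]
(0, -0.2, 0) [474. 319.] [336. 395.]
(0, -0.2, 0.3) [556. 276.] [372. 466.]
(0, -0.2, 0.6) [735. 181.] [452. 621.]
(0.25, -0.2, -0.8) [341. 318.] [298. 271.]
(0.25, -0.2, 0) [398. 242.] [335. 302.]
(0.25, -0.2, 0.3) [445. 179.] [371. 332.]
(0.25, -0.2, 0.6) [536.  56.] [462. 409.]
(0.5, -0.2, -0.8) [305. 274.] [298. 221.]
(0.5, -0.2, 0) [335. 178.] [333. 211.]
(0.5, -0.2, 0.3) [358. 105.] [367. 202.]
(0.5, -0.2, 0.6) [400. -28.] [452. 178.]
(0.75, -0.2, -0.8) [272. 234.] [297. 172.]
(0.75, -0.2, 0) [282. 125.] [331. 125.]
(0.75, -0.2, 0.3) [290.  46.] [362.  81.]
(0.75, -0.2, 0.6) [302. -88.] [433. -20.]
(0, -0.6, -0.8) [445. 310.] [379. 321.]
(0, -0.6, 0) [567. 231.] [478. 391.]
(0, -0.6, 0.3) [664. 167.] [566. 451.]
(0, -0.6, 0.6) [848.  45.] [669. 513.]
(0.25, -0.6, -0.8) [403. 267.] [377. 270.]
(0.25, -0.6, 0) [491. 170.] [476. 300.]
(0.25, -0.6, 0.3) [556.  96.] [565. 326.]
(0.25, -0.6, 0.6) [672. -34.] [730. 370.]
(0.5, -0.6, -0.8) [366. 229.] [376. 221.]
(0.5, -0.6, 0) [427. 119.] [471. 211.]
(0.5, -0.6, 0.3) [470.  39.] [557. 201.]
(0.5, -0.6, 0.6) [541. -92.] [726. 180.]
(0.75, -0.6, -0.8) [333. 194.] [374. 172.]
(0.75, -0.6, 0) [372.  75.] [464. 126.]
(0.75, -0.6, 0.3) [399.  -7.] [543.  86.]
(0.75, -0.6, 0.6) [ 441. -136.] [690.   7.]
(0.282, -0.613, 0.25) [535. 101.] [551. 305.]
```

```bash
python3 - <<'E'
import cv2
cv2.imwrite("pics/right.png",cv2.resize(cv2.imread("pics/side0.png")[60:384,262:512],None,fx=1.8,fy=1.8))
E
```

```text
(no output)
```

View pics/right.png

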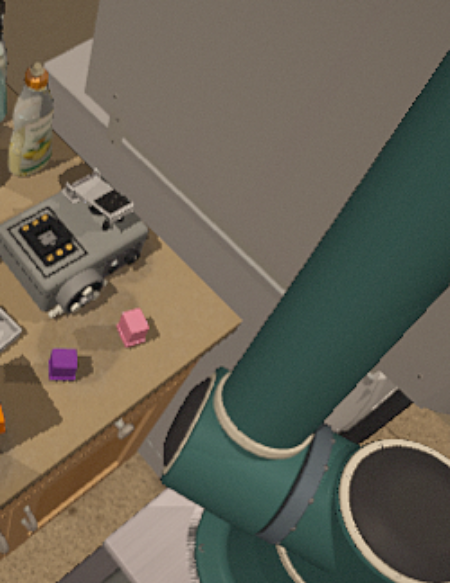

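The crop shows a large grey surface to the right of the worktop, behind the arm. I need to know whether the first swing clears it, so I'll triangulate its light lower edge.

```bash
python3 - <<'E' 2>/dev/null
from h import *
np.set_printoptions(precision=3,suppress=True)
for s in[(329,138),(370,176),(418,221)]:
    best=min(((tri([s],[(352+6*(r-125)/245,r)])[0],r) for r in np.arange(100,384,.5)),key=lambda q:q[0][3]); print(s,best)
T=cv2.imread("pics/top0.png");S=cv2.imread("pics/side0.png")
for r in(150,250,340): print(r,T[r,326:376:2].mean(1).round().astype(int))
print("toprow",[T[r,[370,420,470,505]].mean(1).round().astype(int).tolist() for r in range(20,384,40)])
print("side grey",[(y,S[y,300:512:12].mean(1).round().astype(int).tolist()) for y in range(0,384,30)])
# vertical edge hypothesis: image lines for x=.1
for x in(.05,.1,.2,.3): print(x,proj("top",[(x,-.24,z) for z in(-.8,-.4,0,.2)]).round().tolist(),proj("side",[(x,-.24,z) for z in(-.8,-.4,0,.2,.4)]).round().tolist())
E
python3 - <<'E'
import cv2
T=cv2.imread("pics/top0.png")[100:384,272:512]
T=cv2.convertScaleAbs(T,alpha=1.8,beta=0)
cv2.imwrite("pics/tr.png",cv2.resize(T,None,fx=2.1,fy=2.1))
E
```

```text
(329, 138) (array([ 0.589, -0.242,  0.066,  0.161]), np.float64(176.0))
(370, 176) (array([ 0.419, -0.237,  0.076,  0.361]), np.float64(240.5))
(418, 221) (array([ 0.249, -0.236,  0.079,  0.364]), np.float64(308.5))
150 [ 84  80  78  87 100 100 100 102  99  98 103 100 102 131 144 111 102 102
  99 103 101 104 101  98 103]
250 [135 133 133 133 133 112  99 101 101 102 102 102  99 100 112 135 107 100
 103 101 100 100 100 103 102]
340 [116 115 111  99  99  99  98  98 100  99  84  81  91  98  99 113 141 107
  99 100 101 100  98 100 101]
toprow [[183, 79, 130, 96], [183, 80, 99, 97], [184, 177, 100, 99], [102, 100, 99, 99], [102, 101, 102, 98], [102, 101, 100, 100], [101, 99, 100, 100], [99, 102, 101, 98], [98, 97, 98, 98], [99, 98, 96, 95]]
side grey [(0, [173, 173, 119, 104, 105, 104, 104, 103, 104, 103, 102, 103, 100, 102, 98, 98, 95, 96]), (30, [87, 85, 109, 107, 108, 108, 107, 106, 110, 106, 104, 104, 107, 102, 104, 103, 99, 99]), (60, [87, 89, 110, 107, 109, 110, 109, 109, 111, 107, 106, 105, 106, 107, 103, 104, 101, 104]), (90, [156, 124, 111, 110, 110, 111, 106, 109, 110, 109, 112, 
[... 755 characters left out ...]
8, 53, 59]), (360, [119, 112, 167, 163, 167, 167, 82, 77, 52, 53, 58, 69, 74, 74, 68, 65, 55, 58])]
0.05 [[307.0, 311.0], [322.0, 334.0], [350.0, 376.0], [375.0, 413.0]] [[380.0, 351.0], [412.0, 329.0], [468.0, 293.0], [513.0, 262.0], [583.0, 216.0]]
0.1 [[306.0, 301.0], [322.0, 321.0], [350.0, 358.0], [375.0, 390.0]] [[371.0, 341.0], [401.0, 317.0], [452.0, 277.0], [493.0, 244.0], [556.0, 195.0]]
0.2 [[306.0, 281.0], [322.0, 295.0], [350.0, 320.0], [374.0, 343.0]] [[355.0, 322.0], [380.0, 294.0], [422.0, 247.0], [455.0, 211.0], [505.0, 156.0]]
0.3 [[306.0, 260.0], [321.0, 269.0], [349.0, 283.0], [373.0, 296.0]] [[340.0, 303.0], [361.0, 272.0], [394.0, 220.0], [421.0, 180.0], [460.0, 121.0]]
```

View pics/tr.png

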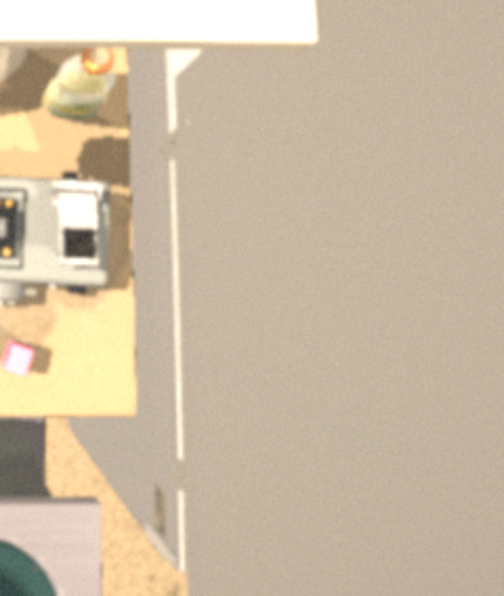

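The surface starts beside the worktop, and the arm's start pose is over it. I'll cross at the start height, in two checked halves.

Emit:
play_rows([
  [1, -1.3, 0],
  [3, -3.7, 0],
  [5.2, -6.5, 0],
  [7.4, -9.1, 0],
  [9.5, -11.7, 0],
  [11.6, -14.3, 0],
  [13.7, -16.9, 0],
  [15.8, -19.5, 0],
  [17.9, -22.1, 0],
  [20, -24.7, 0],
  [22.1, -27.3, 0],
  [24.2, -29.9, 0],
], grip=[-1, -1, -1, -1, -1, -1, -1, -1, -1, -1, -1, -1], turn=[-2, -5, -8, -11, -14, -17, -20, -23, -26, -29, -32, -35])

```text
t: 1.3
tcp_pos: [0.3764, -0.2382, 0.2496]
orientation: [[0.502, 0.865, -0.0], [0.865, -0.502, 0.001], [0.0, -0.0, -1.0]]
contact_force: [0.1, -0.7, -0.3]
opening: 0.998
grasp_force: 0.0
```

Emit:
play_rows([
  [3.5, -1, 0],
  [7.5, -2.2, 0],
  [11.5, -3.3, 0],
  [15.5, -4.5, 0],
  [19.5, -5.6, 0.5],
  [23.5, -6.8, 1],
  [27.5, -7.9, 1.5],
  [31.5, -9.1, 2.5],
  [35.5, -10.2, 3.5],
  [39.5, -11.4, 4.5],
  [43.2, -12.5, 5],
  [43.2, -12.5, 5],
], grip=[-1, -1, -1, -1, -1, -1, -1, -1, -0.3, -0.3, -0.3, -0.3], turn=[-2, -4, -6, -8, -11, -14, -17, -20, -22, -24, -24.4, -24.4])

```text
t: 2.5
tcp_pos: [0.4861, 0.1994, 0.1988]
orientation: [[0.097, 0.995, -0.002], [0.995, -0.097, 0.001], [0.001, -0.002, -1.0]]
contact_force: [0.2, -0.4, -0.3]
opening: 0.65
grasp_force: 0.0
```

Emit:
play_rows([
  [0, 0, 2],
  [0, 0, 5],
  [0, 0, 8],
  [0, 0, 11],
  [0, 0, 13],
  [0, 0, 14],
  [0, 0, 14.8],
  [0, 0, 14.8],
], grip=[-0.3, -0.3, -0.3, -0.3, -0.3, -0.3, -0.3, -0.3], turn=[0, 0, 0, 0, 0, 0, 0, 0])

```text
t: 3.3
tcp_pos: [0.4865, 0.1951, 0.0516]
orientation: [[0.103, 0.995, -0.001], [0.995, -0.103, -0.0], [-0.0, -0.001, -1.0]]
contact_force: [-0.3, -0.4, 0.8]
opening: 0.653
grasp_force: 0.0
```

```bash
python3 - <<'E' 2>/dev/null
from h import *
a=ctrl.get_image("side");b=ctrl.get_image("top");o=ctrl.get_obs();print(o["tcp_pos"],o["contact_force"])
cv2.imwrite("pics/s1.png",a[:,:,::-1]);cv2.imwrite("pics/t1.png",b[:,:,::-1])
A=cv2.resize(a[195:290,190:290,::-1],None,fx=4,fy=4);B=cv2.resize(b[180:255,160:260,::-1],None,fx=4,fy=4)
M=np.zeros((380,800,3),np.uint8);M[:A.shape[0],:400]=A;M[:B.shape[0],400:]=B
cv2.imwrite("pics/c1.png",M)
E
```

```text
[0.48778568 0.19562215 0.05298157] [-0.52864502  0.27895068  0.45077943]
```

View pics/c1.png

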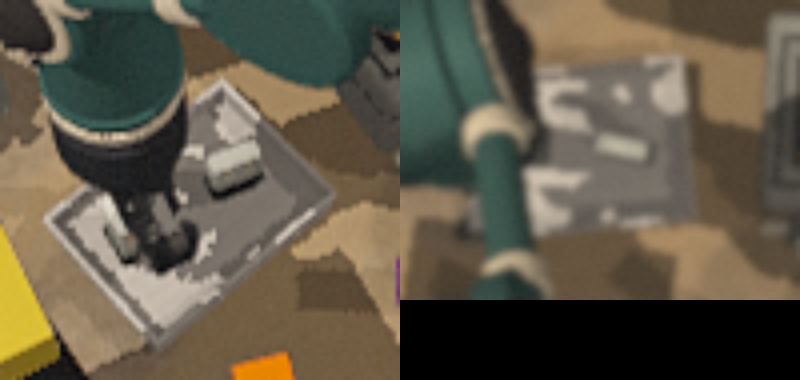

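The fingers straddle the wide relay at side crop (145,235), and the slim relay at (232,165) is untouched. Close.

Emit:
play_rows([
  [0, 0, 0],
  [0, 0, 0],
  [0, 0, 0],
  [0, 0, 0],
  [0, 0, 0],
  [0, 0, 0],
  [0, 0, 0],
  [0, 0, 0],
], grip=[0, 0.2, 0.4, 0.6, 0.8, 0.8, 0.8, 0.8], turn=[0, 0, 0, 0, 0, 0, 0, 0], squeeze=50)

```text
t: 4.2
tcp_pos: [0.4879, 0.1957, 0.0529]
orientation: [[0.103, 0.995, 0.001], [0.995, -0.103, 0.001], [0.001, 0.001, -1.0]]
contact_force: [-1.7, -0.6, 5.9]
opening: 0.318
grasp_force: 49.8
```

Emit:
play_rows([
  [0, 0, -1],
  [0, 0, -4],
  [0, 0, -8],
  [0, 0, -12],
  [-1, 0.2, -15],
  [-4, 0.7, -15],
  [-8, 1.4, -15],
  [-12, 2.0, -15],
  [-16, 2.7, -15],
  [-19, 3.2, -15],
  [-20.9, 3.5, -15],
  [-20.9, 3.5, -15],
], grip=[0.8, 0.8, 0.8, 0.8, 0.8, 0.8, 0.8, 0.8, 0.8, 0.8, 0.8, 0.8], turn=[0, 0, 0, 0, 0, 0, -0.5, -1, -2, -2.5, -2.9, -2.9])

```text
t: 5.4
tcp_pos: [0.4999, -0.0182, 0.2019]
orientation: [[0.056, 0.998, -0.001], [0.998, -0.056, -0.001], [-0.001, -0.001, -1.0]]
contact_force: [0.1, 0.8, -0.9]
opening: 0.317
grasp_force: 49.4
```

Emit:
play_rows([
  [0, 0, 1],
  [0, 0, 2],
  [0, 0, 3],
  [0, 0, 3],
  [0, 0, 3],
], grip=[0.8, 0.8, 0.8, 0.8, 0.8], turn=[0, 0, 0, 0, 0])

```text
t: 5.9
tcp_pos: [0.4998, -0.0154, 0.1711]
orientation: [[0.052, 0.999, -0.002], [0.999, -0.052, 0.0], [0.0, -0.002, -1.0]]
contact_force: [-0.4, -0.5, -0.7]
opening: 0.32
grasp_force: 49.4
```

```bash
python3 - <<'E' 2>/dev/null
from h import *
np.set_printoptions(precision=4,suppress=True)
a=ctrl.get_image("side");b=ctrl.get_image("top");o=ctrl.get_obs();print(o["tcp_pos"],o["orientation"],o["contact_force"],o["opening"])
cv2.imwrite("pics/s2.png",a[:,:,::-1]);cv2.imwrite("pics/t2.png",b[:,:,::-1])
print(proj("side",[o["tcp_pos"]]),proj("top",[o["tcp_pos"]]))
A=cv2.resize(a[130:225,250:350,::-1],None,fx=6,fy=6,interpolation=2)
cv2.imwrite("pics/c2.png",A)
E
```

```text
[ 0.5006 -0.0157  0.1721] [[ 0.052   0.9986  0.0003]
 [ 0.9986 -0.052   0.    ]
 [ 0.      0.0003 -1.    ]] [-0.3301  0.0426 -1.4315] 0.317944687548732
[[290.0326 175.2373]] [[270.6193 206.1426]]
```

View pics/c2.png

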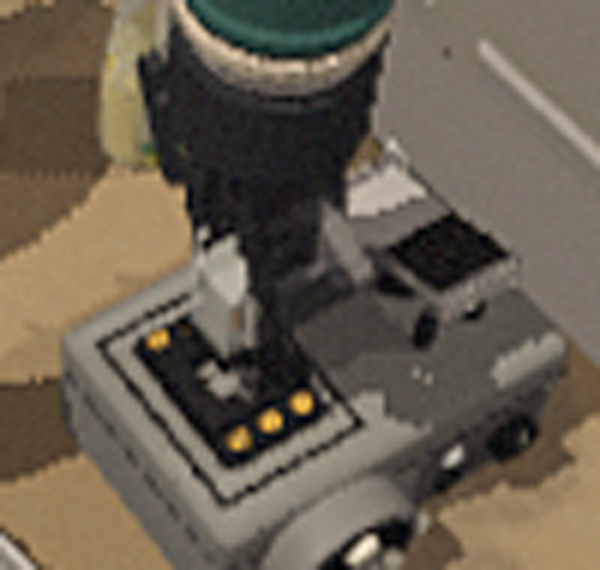

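```bash
python3 - <<'E' 2>/dev/null
from h import *
np.set_printoptions(precision=2,suppress=True)
c=np.array([.5006,-.0157]);yaw=-.052;R=np.array([[np.cos(yaw),-np.sin(yaw)],[np.sin(yaw),np.cos(yaw)]])
im=cv2.imread("pics/s2.png").astype(int)
for z,h,w in((.122+.061,14,17),(.122+.041,14,17),(.122+.021,14,17),(.122+.013,15,18),(.122+.01,11,14),(.122,11,14)):
    Q=np.c_[c+np.array([[h,w],[-h,w],[-h,-w]])*1e-3@R.T,[z]*3];print(z,proj("side",Q).tolist())
print("px per mm along relay y", (proj("side",[[c[0]-.001,c[1]+.02,.163]])-proj("side",[[c[0],c[1],.163]]))/20)
for y in range(164,200,2): print(y," ".join(f"{v:3d}" for v in im[y,274:312].mean(1).astype(int)))
E
```

```text
0.183 [[281.15720595342594, 171.74803283155185], [287.9625529266874, 179.99168993059718], [299.63517834044285, 173.54352346898645]]
0.163 [[280.66883367085, 176.46685935792186], [287.3437662654111, 184.6213716923367], [298.8126367708875, 178.2406313138556]]
0.143 [[280.1976609258858, 181.01898147642305], [286.7470550883339, 189.0853636114936], [298.01911874806143, 182.77143376481925]]
0.135 [[279.45409593943833, 182.69396149811348], [286.4166000264264, 191.30419049830243], [298.2730999849146, 184.64081141739794]]
0.132 [[281.6211713224082, 183.7578582548211], [286.71945694495855, 190.04680415219087], [295.9091486338631, 184.89134592213708]]
0.122 [[281.381476729225, 185.93015335557874], [286.43269868805965, 192.1851875699423], [295.5449677546898, 187.0566717284971]]
px per mm along relay y [[-0.31  0.22]]
164 139 140 142 138 143 143 125  15  34  32  28  28  36  35  31  36  41  33  26  28  26  21  25  27  31  44  36  42  39  64  96  63  43  73 175 183 180 182
166 142 140 143 138 138 141 144 101  20  30  19  29  24  37  22  25  38  33  23  23  29  30  36  30  33  40  45  42  41  69 111
[... 1824 characters left out ...]
  16  19  13  21  23  21  24  17  27  38  66  67  60  60  61  75  82  80  78
192 119  47  12  17  37  36  40  33  46  93 125 113 127  99 112  97  64  63  60  35  17  21  14  29  19  20  18  31  70  27  60  88  81  84  77  84  82  77
194 142 135 105   6  17  20  40  30  31  26  67 134 146 145 137 111  73  38  43  13  20  34  23  25  20  11  13  26  78  83  34  41  79  82  82  78  75  72
196  97 137 139 113  45  11  23  42  41  39  38  33  58  64  20  27  55  75  35  29  30  19  22  21  69 149 148 138  30  74 136  57  21  54 104 117 146 143
198  63  68 120 142 135 103  21  24  29  36  37  43  39  30  38  35  32  28  16  22  73 102  43  22  40 108 149  96  17  25  47  98 152 105  48 127 145 143
```

Predicted and observed cap edges agree to about 0.5 mm. The relay needs roughly +0.7 mm in x and -1 mm in y relative to the socket. Descend to just inside the mouth and feel for it.

Emit:
play_rows([
  [-0.1, 0.07, 0.5],
  [-0.1, 0.07, 1],
  [-0.1, 0.07, 1.5],
  [-0.1, 0.07, 1.8],
  [-0.1, 0.07, 2.0],
  [-0.1, 0.07, 2.2],
  [-0.1, 0.07, 2.4],
  [-0.1, 0.07, 2.4],
], grip=[0.8, 0.8, 0.8, 0.8, 0.8, 0.8, 0.8, 0.8], turn=[0, 0, 0, 0, 0, 0, 0, 0])

```text
t: 6.8
tcp_pos: [0.5008, -0.0171, 0.1477]
orientation: [[0.053, 0.999, -0.0], [0.999, -0.053, 0.0], [0.0, -0.0, -1.0]]
contact_force: [0.3, 0.2, -0.7]
opening: 0.319
grasp_force: 49.4
```

No contact force with the plug already about 5 mm below the mouth, so it has entered. Continue home.

Emit:
play_rows([
  [0, 0, 0.2],
  [0, 0, 0.4],
  [0, 0, 0.6],
  [0, 0, 0.7],
  [0, 0, 0.8],
  [0, 0, 0.9],
  [0, 0, 0.9],
], grip=[0.8, 0.8, 0.8, 0.8, 0.8, 0.8, 0.8], turn=[0, 0, 0, 0, 0, 0, 0])

```text
t: 7.5
tcp_pos: [0.501, -0.0171, 0.1399]
orientation: [[0.053, 0.999, -0.0], [0.999, -0.053, 0.0], [0.0, -0.0, -1.0]]
contact_force: [-3.7, 0.0, 4.9]
opening: 0.319
grasp_force: 50.2
```

Emit:
play_rows([
  [0, 0, 0.1],
  [0, 0, 0.2],
  [0, 0, 0.25],
  [0, 0, 0.25],
], grip=[0.8, 0.8, 0.8, 0.8], turn=[0, 0, 0, 0])

```text
t: 7.9
tcp_pos: [0.501, -0.0171, 0.1398]
orientation: [[0.053, 0.999, -0.0], [0.999, -0.053, -0.0], [-0.0, -0.0, -1.0]]
contact_force: [-10.5, 1.4, 20.4]
opening: 0.32
grasp_force: 52.2
```

Hard stop at TCP z 0.1398, as expected for the home position (0.140). Relax the push, release and wait.

Emit:
play_rows([
  [0, 0, -0.2],
  [0, 0, -0.3],
  [0, 0, -0.3],
  [0, 0, -0.3],
  [0, 0, -0.3],
  [0, 0, -0.3],
  [0, 0, -0.3],
  [0, 0, -0.3],
  [0, 0, -0.3],
  [0, 0, -0.3],
  [0, 0, -0.3],
], grip=[0.8, 0.8, 0.5, 0.2, 0, -0.3, -0.3, -0.3, -0.3, -0.3, -0.3], turn=[0, 0, 0, 0, 0, 0, 0, 0, 0, 0, 0])

```text
t: 9.0
tcp_pos: [0.501, -0.0171, 0.1395]
orientation: [[0.053, 0.999, 0.0], [0.999, -0.053, -0.0], [-0.0, 0.0, -1.0]]
contact_force: [0.4, 0.8, 0.5]
opening: 0.652
grasp_force: 0.0
```

Emit:
play_rows([
  [0, 0, -1],
  [0, 0, -3],
  [0, 0, -5],
  [0, 0, -7],
  [0, 0, -7],
  [0, 0, -7],
], grip=[-0.3, -0.3, -0.3, -0.3, -0.3, -0.3], turn=[0, 0, 0, 0, 0, 0])

```text
t: 9.6
tcp_pos: [0.5014, -0.0171, 0.2101]
orientation: [[0.053, 0.999, 0.002], [0.999, -0.053, -0.0], [-0.0, 0.002, -1.0]]
contact_force: [0.0, -0.4, -0.3]
opening: 0.65
grasp_force: 0.0
```

```bash
python3 - <<'E' 2>/dev/null
from h import *
np.set_printoptions(precision=4,suppress=True)
a=ctrl.get_image("side");o=ctrl.get_obs();print(o["tcp_pos"],o["orientation"],o["contact_force"],o["opening"])
cv2.imwrite("pics/s3.png",a[:,:,::-1])
A=cv2.resize(a[130:225,250:350,::-1],None,fx=6,fy=6,interpolation=2)
cv2.imwrite("pics/c3.png",A)
c=np.array([.501,-.0171]);yaw=-.053;R=np.array([[np.cos(yaw),-np.sin(yaw)],[np.sin(yaw),np.cos(yaw)]])
Q=np.c_[c+np.array([[14,17],[14,-17],[-14,-17],[-14,17]])*1e-3@R.T,[.151]*4]
print("pred top corners in crop",((proj("side",Q)+.5-[250,130])*6).round().tolist())
E
```

```text
[ 0.5006 -0.0171  0.209 ] [[ 0.0527  0.9986 -0.0005]
 [ 0.9986 -0.0527  0.    ]
 [-0.     -0.0005 -1.    ]] [ 0.7136 -0.6569 -1.2164] 0.652426361271006
pred top corners in crop [[187.0, 296.0], [255.0, 259.0], [295.0, 307.0], [227.0, 345.0]]
```

View pics/c3.png

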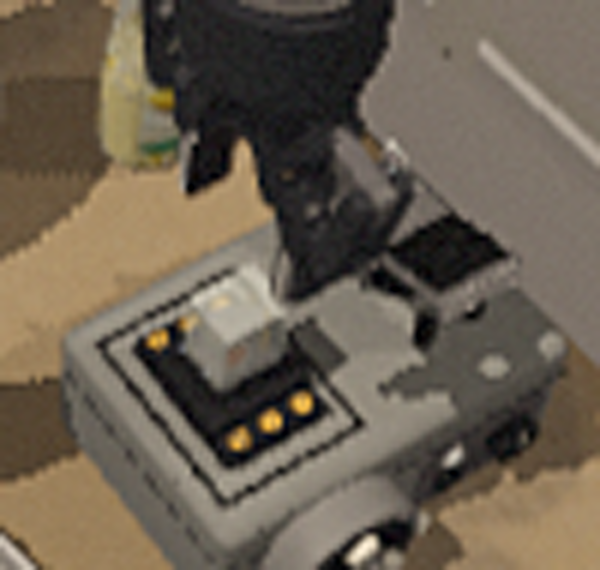

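The relay sits flat in the socket at crop (235,325), as predicted, with the fingers clear. Next, close the fingers and move above the paddle pad.

Emit:
play_rows([
  [0, 0, 0],
  [-2.5, -0.5, 0],
  [-5.5, -1.1, 0],
  [-8, -1.7, 0],
  [-9.8, -2.0, 0.5],
  [-9.8, -2.0, 2],
  [-9.8, -2.0, 3.5],
  [-9.8, -2.0, 4.5],
  [-9.8, -2.0, 4.5],
  [-9.8, -2.0, 4.5],
], grip=[0, 0.4, 0.8, 1, 1, 1, 1, 1, 1, 1], turn=[0, 0, 0, 0, 0, 0, 0, 0, 0, 0], squeeze=30)

```text
t: 10.65
tcp_pos: [0.4756, -0.1133, 0.1638]
orientation: [[0.052, 0.999, -0.001], [0.999, -0.052, 0.001], [0.0, -0.001, -1.0]]
contact_force: [-0.4, 0.1, -0.1]
opening: 0.0
grasp_force: 0.0
```

Emit:
play_rows([
  [0, 0, 0.4],
  [0, 0, 0.8],
  [0, 0, 1.2],
  [0, 0, 1.5],
  [0, 0, 1.8],
  [0, 0, 2.1],
  [0, 0, 2.4],
  [0, 0, 2.6],
  [0, 0, 2.6],
  [0, 0, 2.6],
], grip=[1, 1, 1, 1, 1, 1, 1, 1, 1, 1], turn=[0, 0, 0, 0, 0, 0, 0, 0, 0, 0])

```text
t: 11.65
tcp_pos: [0.4756, -0.1141, 0.1392]
orientation: [[0.053, 0.999, -0.001], [0.999, -0.053, -0.0], [-0.0, -0.001, -1.0]]
contact_force: [-4.2, 1.2, 7.7]
opening: -0.004
grasp_force: 3.2
```

Emit:
play_rows([
  [0, 0, 0.2],
  [0, 0, 0.4],
  [0, 0, 0.6],
  [0, 0, 0.8],
  [0, 0, 0.9],
  [0, 0, 0.9],
], grip=[1, 1, 1, 1, 1, 1], turn=[0, 0, 0, 0, 0, 0])

```text
t: 12.25
tcp_pos: [0.4747, -0.1141, 0.13]
orientation: [[0.053, 0.999, -0.003], [0.999, -0.053, -0.0], [-0.0, -0.003, -1.0]]
contact_force: [-4.5, 0.3, 8.0]
opening: -0.001
grasp_force: 4.2
```

Emit:
play_rows([
  [0, 0, 0.1],
  [0, 0, 0.2],
  [0, 0, 0.2],
  [0, 0, 0.2],
], grip=[1, 1, 1, 1], turn=[0, 0, 0, 0])

```text
t: 12.65
tcp_pos: [0.4748, -0.1141, 0.1289]
orientation: [[0.052, 0.999, -0.003], [0.999, -0.052, -0.0], [-0.0, -0.003, -1.0]]
contact_force: [-8.5, 0.8, 14.0]
opening: -0.0
grasp_force: 6.8
```

Emit:
play_rows([
  [0, 0, 0.1],
  [0, 0, 0.1],
  [0, 0, 0.1],
  [0, 0, 0.1],
  [0, 0, 0.1],
  [0, 0, 0.1],
  [0, 0, 0.1],
  [0, 0, 0.1],
  [0, 0, 0.1],
  [0, 0, 0.1],
  [0, 0, 0.1],
  [0, 0, 0.1],
], grip=[1, 1, 1, 1, 1, 1, 1, 1, 1, 1, 1, 1], turn=[0, 0, 0, 0, 0, 0, 0, 0, 0, 0, 0, 0])

```text
t: 13.85
tcp_pos: [0.4748, -0.1141, 0.1287]
orientation: [[0.052, 0.999, -0.003], [0.999, -0.052, -0.0], [-0.0, -0.003, -1.0]]
contact_force: [-10.2, 2.0, 19.1]
opening: 0.0
grasp_force: 9.6
```

```bash
python3 - <<'E' 2>/dev/null
from h import *
a=ctrl.get_image("side");o=ctrl.get_obs();print(o["t"],o["tcp_pos"],o["contact_force"])
A=cv2.resize(a[130:225,250:350,::-1],None,fx=6,fy=6,interpolation=2)
cv2.imwrite("pics/c4.png",A)
E
```

```text
13.9 [ 0.4748392  -0.11407275  0.12872692] [-10.02052935   1.85424914  18.85761757]
```

View pics/c4.png

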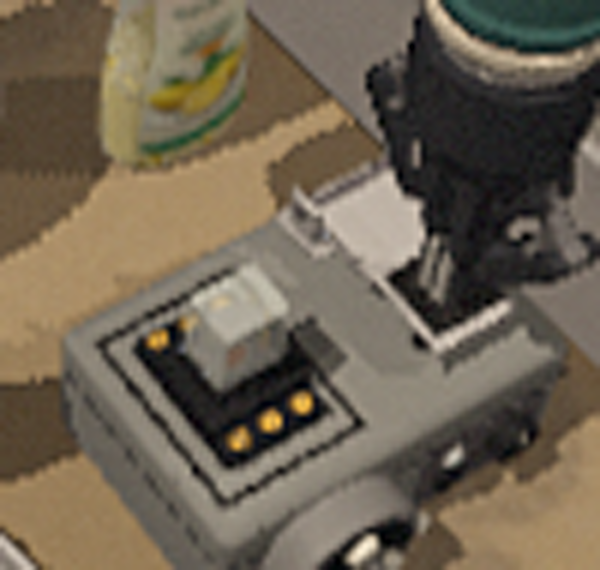

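The paddle lies level under the fingertips at crop (445,290), at its hard stop with about 19 N upward on the tool. The relay is seated at (235,325). Hand in.

```bash
python3 -c "
from rig import ctrl
print(ctrl.sign_off())"
```

```text
the job is handed in; nothing more can be done
None
```

I plugged the wide relay fully home and released it, then handed the job in at about 14 s with the fingers holding the jog paddle at its stop with about 19 N; no verdict came back.

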